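Tip a box-section stub onto the fixture plate and seat it against the stop

TASK

The capped aluminium box-section stub stands on the bench just in front of the fixture plate. Slide it, still standing, squarely up against the plate's near edge, then push high on it so that it tips over that edge and lies on the plate, and slide it along until its end is flush against the fence's stop plate; press it there with about 10 N for a good second, then let go and leave it lying there. Never push the stub harder than 20 N, and leave the other things on the bench where they are.

Things in the scene. Friction and masses are not known exactly. Their poses are not given: they have to be found in the camera images.
- stub: Square aluminium box section with thin black plastic end caps, a closed block 92 x 92 mm in section, 110 mm long (too wide to grip), 0.5 to 0.95 kg, standing on one cap, 10 to 30 mm in front of the plate's edge, turned up to 0.15 rad from it. Origin: centre of the cap it first stands on; z along its length to the other cap; x, y square to its sides, x roughly along fixture x.
- fixture: Dark steel plate fixed to the bench, 8 mm thick (top at z = 8 mm), 205 mm in x by 280 mm in y. Origin at bench height under the middle of its near edge (the long edge facing the robot); x points away from that edge across the plate, away from the robot; y along the edge; z up. The near edge is the low stop, an upright 8 mm step.
- fence_face (a point): Centre of the upright near face of the fence bar, at fixture x = 166 mm, y = 0, square to fixture x. In front of it, on two brass screws, stands the stop plate (90 mm wide, 28 high) that the stub must meet: set by hand and locked, its near face 12 to 24 mm nearer the robot than this point (fixture x 142 to 154 mm). Its setting is not given: find it by feel.
- fence: The fence: bright steel bar 20 (x) x 130 (y) x 38 mm high, rigid on the plate, with the stop plate it carries. Origin under the bar's centre at fixture x = 176 mm, y = 0, z = 8 mm; axes as the fixture's. With the stub home, lying along fixture x against the stop plate, the stub's origin is at fixture x = 32 to 44 mm, z = 54 mm.
- shell: Bystander: thin aluminium tube ring standing on the plate, 42 mm across, 60 mm high, left (+y) of the stub's path; origin under its centre.
- vblock: Bystander: small steel block with two upright cheeks on the plate, 50 x 34 x 36 mm, right (-y) of the stub's path; origin under its centre.
- jar: Bystander: small lidded jar standing on the bench in front of the plate, 56 mm across, 70 mm high, about 155 mm to the left (+y) of the stub; origin under its centre.
- wrench: Bystander: wrench lying on the bench on the right; origin near its middle.
- hammer: Bystander: hammer lying on the bench on the left; origin near its middle.
- spray: Bystander: spray can standing on the bench on the right, 52 mm across, 170 mm high; origin under its centre.
- stub_center (a point): Middle of the stub, 55 mm along its z. Slippery (friction 0.24 to 0.36): pushed while free it slides (1 to 3.5 N); with its foot against the plate's edge 2 to 6 N near its top tips it: its face leans on the edge while the foot slips back on the bench. Past 40 to 50 degrees it drops over by itself and lies with its old foot overhanging the plate's near edge by about 20 to 35 mm.
Mind the look-alikes: they are no part of the job. What is shaped like the stub but turquoise is not meant.

How it is judged:
On the way, in this order (a step that is already met when the one before it is completed fails the run):
1. the stub, still standing, is squarely up against the plate's near edge (within 4 mm and 3.5 degrees) (x of stub in the frame of fixture above -0.05 m and angle between the x axis of stub and the x axis of fixture, either way round below 0.06 rad and angle between stub's own z axis and vertical below 0.08 rad), for 0.2 s.
2. the stub has tipped over the edge and lies flat on the plate (angle between stub's own z axis and vertical between 1.52 and 1.62 rad and z of stub in the frame of fixture between 0.05 and 0.058 m and linear speed of stub below 0.05 m/s), for 0.2 s.
3. the stub, lying, is pressed against the fence's stop plate with 4 to 16 N for 0.6 s (angle between stub's own z axis and vertical between 1.52 and 1.62 rad and z of stub in the frame of fixture between 0.05 and 0.058 m and contact force between stub and fence between 4 and 16 N), for 0.6 s.
At the end, for the whole second after the job is handed in: The stub lies flat on the plate along the fixture's x (within 3 degrees), its leading end still touching the fence's stop plate (its origin 29 to 47 mm past the plate's near edge), no more than 30 mm off the fence's middle, at rest and released (angle between stub's own z axis and vertical between 1.52 and 1.62 rad and z of stub in the frame of fixture between 0.05 and 0.058 m and x of stub in the frame of fixture between 0.029 and 0.047 m and y of stub in the frame of fixture between -0.03 and 0.03 m and angle between the z axis of stub and the x axis of fixture, either way round below 0.05 rad and linear speed of stub below 0.01 m/s and contact force between stub and fixture above 1 N and contact force between stub and fence above 0.01 N).
It fails at once if the robot pushes the stub with more than 25 N (contact force between any of the arm, the fingers and stub above 25 N).
It fails at once if the stub is driven against the fence or its stop plate with more than 25 N (contact force between stub and fence above 25 N).
It fails at once if another thing on the bench is moved by more than 15 mm (distance of any of shell, vblock, jar, wrench, hammer, spray from where it was at the start of the episode above 0.015 m).
It also fails if it takes over 72 s, if anything falls off the work surface, if the arm or the gripper's body presses on something with over 40 N, if the wrist force passes 120 N, or if a joint passes its speed limit or range.

ROBOT

A 6-joint arm with a two-finger parallel gripper is mounted at the origin on the work surface. World frame = base frame: x ahead of the robot, y to its left, z up, the work surface at z = 0. Lengths are in m, angles in rad, forces in N, time in s.
With the tool pointing down it reaches from about 0.35 to 0.975 m from the base axis. Payload 7.1 kg.
Tool frame: the origin (TCP) lies midway between the tips of the shut fingers; the grasp point (between the pads) lies 19 mm behind it; z points along the fingers, y is the line along which they close (so a half turn about z gives the same grasp; the last joint's range is limited). The gripper opens to 88 mm and grips with 3 to 60 N. Pads are 20 mm wide; open, the fingers measure 115 mm over their backs; the gripper's body (75 mm by 178 mm) begins 61 mm behind the grasp point.
Start: joints at [1.241, 0.423, 1.63, -0, 1.089, -0.019], TCP at [0.191, 0.595, 0.223] pointing down, gripper open.
Joint ranges: [-3, 3], [-0.9, 2.11], [0.09, 2.58], [-1.31, 4.45], [0.11, 2.69], [-2.54, 2.54]. Speed limits (rad/s): [2.39, 2.39, 3.01, 3.14, 3.14, 3.14].

INTERFACE

Orientations are given as a unit quaternion [w, x, y, z].
In Python, from station import move_pose, movel, movej, command_gripper, wait, inverse_kinematics, read_camera, camera_info, MotionError, job_done, get_time, get_joint_pos, get_qvel, get_effort, get_tcp_pos, get_ee_rot, get_ft_force, get_ft_torque, get_grip_width, get_finger_force gives the robot as it stands. Calls block until the motion is done:
- move_pose(position, orientation): joint-space move of the TCP to a pose.
- movel(position, frame=None, v=0.15, until_force=None): straight line of the TCP; frame=None keeps the orientation; v is the mean speed in m/s. With until_force (N) it stops when the force on the tool has changed by that much, and returns True; else False.
- movej(angles): joint-space move.
- command_gripper(opening): opening from 0.0 (shut) to 1.0 (fully open); the grip force is fixed at half the most; returns when the fingers have stopped.
- wait(seconds).
- inverse_kinematics(position, orientation): joint angles nearest the present ones, or None.
- read_camera(name): name is "side" or "top" or "wrist"; returns the picture (384x512x3 uint8, red, green, blue); there is no depth.
- camera_info(name): a dict with "intrinsics" (3x3 intrinsics, pixels), "T" (4x4, takes a point from camera to world coordinates); the wrist camera has in their place "tool_from_camera" (4x4, takes a point from camera to tool coordinates, whose origin is the TCP and whose axes are the flange's). Camera axes: x right, y up, looking along -z (the intrinsics and any distortion apply to the point x, -y, -z); pixel columns grow to the right and rows downward; lengths in m; the calibration is good to about 2 mm. A picture is of the moment at which its call begins: read the wrist's pose just before it. camera_info takes no time and is no camera call.
A pose or a line that the arm cannot do raises MotionError and nothing moves.
- job_done(): hands the job in; it is judged then, once.
Readings, each from a call of its own:
- get_time(): time.
- get_joint_pos(): joint angles.
- get_qvel(): joint speeds.
- get_effort(): joint torques, N m.
- get_tcp_pos(): TCP position.
- get_ee_rot(): TCP orientation.
- get_ft_force(): force on the tool from outside, world axes, zero at the start.
- get_ft_torque(): the same for the moment, N m.
- get_grip_width(): opening from 0.0 (shut) to 1.0 (fully open).
- get_finger_force(): force on a finger pad.
Only numpy, scipy, OpenCV 4.12 (cv2) and the standard library are available. Lean on these libraries where they do the work, as an engineer would, in place of code of your own. Each camera call takes 0.05 s, during which the arm holds its last target. There are 200 camera calls.

## Working session

There is one attempt and no reset: what is moved stays moved. The work goes in short steps, each a Python script; the robot and the scene stay as the last script left them, time stands still between calls to the robot, and variables do not carry over. Pictures are saved under pics/ and viewed, at most 10 in all, crops included, and the job is handed in when it is done.

```bash
mkdir -p pics; ls
python3 - <<'E'
from station import *
import cv2, numpy as np
np.set_printoptions(precision=4,suppress=True)
for n in ("top","side"):
    im=read_camera(n); cv2.imwrite(f"pics/{n}0.png",cv2.cvtColor(im,cv2.COLOR_RGB2BGR))
    print(n,camera_info(n))
print(camera_info("wrist"),get_time(),get_ee_rot(),get_tcp_pos())
E
```

```text
pics
top {'intrinsics': array([[486.8983,   0.    , 255.6997],
       [  0.    , 486.8983, 189.3296],
       [  0.    ,   0.    ,   1.    ]]), 'T': array([[-0.0145,  0.9878, -0.1549,  0.3292],
       [-0.9998, -0.0126,  0.0134, -0.0644],
       [ 0.0113,  0.155 ,  0.9878,  1.4082],
       [ 0.    ,  0.    ,  0.    ,  1.    ]])}
side {'intrinsics': array([[360.9696,   0.    , 254.86  ],
       [  0.    , 360.9696, 190.6985],
       [  0.    ,   0.    ,   1.    ]]), 'T': array([[ 0.9524,  0.2023, -0.2281,  0.2532],
       [-0.3041,  0.5796, -0.756 , -0.9497],
       [-0.0208,  0.7894,  0.6135,  0.7673],
       [ 0.    ,  0.    ,  0.    ,  1.    ]])}
{'intrinsics': array([[315.8363,   0.    , 254.0515],
       [  0.    , 315.8363, 187.7215],
       [  0.    ,   0.    ,   1.    ]]), 'tool_from_camera': array([[ 0.0009,  0.9615,  0.2749,  0.0736],
       [ 1.    , -0.0011,  0.0005,  0.0009],
       [ 0.0008,  0.2749, -0.9615, -0.1606],
       [ 0.    ,  0.    ,  0.    ,  1.    ]])} 0.1 [-0.0001  0.1548  0.9879 -0.0007] [0.191  0.5946 0.222 ]
```

View pics/top0.png

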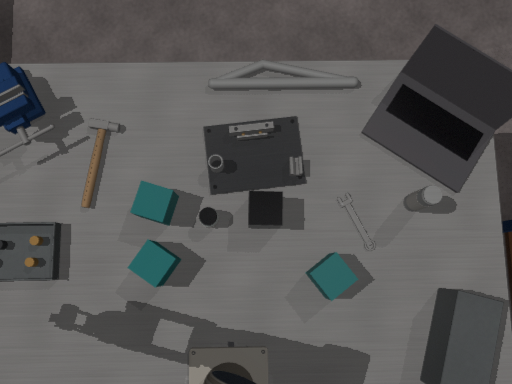

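View pics/side0.png

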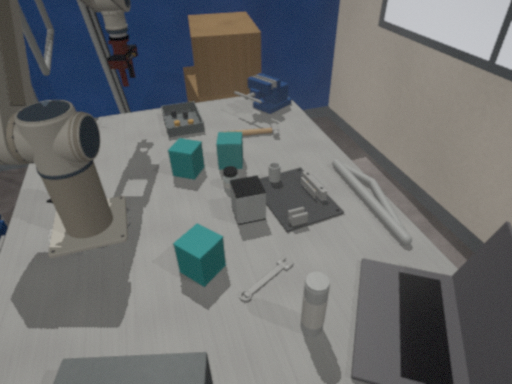

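Top view: the stub is the black-capped block at (265,209), which is the grey box with a black cap at (248,200) in the side view. The look-alikes are turquoise blocks at top (155,202), (155,263) and (332,276). The jar's black lid is at (208,216), the plate's corners at about (205,127), (297,117), (304,184) and (213,194), and the fence at (252,128). I choose the black-capped block and will check it in a close crop.

```bash
cat > h.py <<'E'
from station import *
import cv2, numpy as np
from scipy.spatial.transform import Rotation as R
np.set_printoptions(precision=4,suppress=True)
def ray(uv,name,z,pose=None):
    c=camera_info(name); K=c["intrinsics"]
    T=c["T"] if pose is None else pose@c["tool_from_camera"]
    uv=np.atleast_2d(np.float64(uv)); d=np.c_[(uv[:,0]-K[0,2])/K[0,0],-(uv[:,1]-K[1,2])/K[1,1],-np.ones(len(uv))]@T[:3,:3].T
    o=T[:3,3]; return o+d*((z-o[2])/d[:,2])[:,None]
def tool():
    w,x,y,z=get_ee_rot(); P=np.eye(4); P[:3,:3]=R.from_quat([x,y,z,w]).as_matrix(); P[:3,3]=get_tcp_pos(); return P
E
python3 - <<'E'
from h import *
im=cv2.cvtColor(cv2.imread("pics/top0.png"),cv2.COLOR_BGR2RGB); g=cv2.cvtColor(im,cv2.COLOR_RGB2GRAY)
c=im[105:245,190:330]; cv2.imwrite("pics/crop0.png",cv2.cvtColor(cv2.resize(c,None,fx=4,fy=4,interpolation=cv2.INTER_CUBIC),cv2.COLOR_RGB2BGR))
print(g[180:232:2,266]); print(g[209,240:292:2]); print(g[160,195:215],g[160,215:310:6])
for n,z,uv in (("plate",.008,[(205,127),(297,117),(304,184),(213,194)]),("stub",.11,[(249,193),(283,193),(283,227),(249,228)])):
    p=ray(uv,"top",z); print(n,p,np.linalg.norm(np.roll(p,-1,0)-p,axis=1))
E
```

```text
[ 48  47  48  47  57 102  26  25  25  26  25  26  26  28  26  28  27  26
  30  30  28  29  32  59  70  99]
[99 98 97 97 67 27 27 28 25 27 28 28 26 28 27 27 27 27 27 28 28 56 74 75
 74 74]
[110 109 110 109 109 109 109 109 108 108 103  93  60 100  97  66  57  58
  58  56] [ 47  96  37  46  50  49  49  48  50  49  49  49  49  76 103  71]
plate [[ 0.7378  0.0643  0.008 ]
 [ 0.7655 -0.2098  0.008 ]
 [ 0.5626 -0.2247  0.008 ]
 [ 0.5365  0.0407  0.008 ]] [0.2755 0.2034 0.2667 0.2026]
stub [[ 0.5229 -0.0639  0.11  ]
 [ 0.5217 -0.1556  0.11  ]
 [ 0.43   -0.1534  0.11  ]
 [ 0.4286 -0.0627  0.11  ]] [0.0917 0.0917 0.0908 0.0943]
```

View pics/crop0.png

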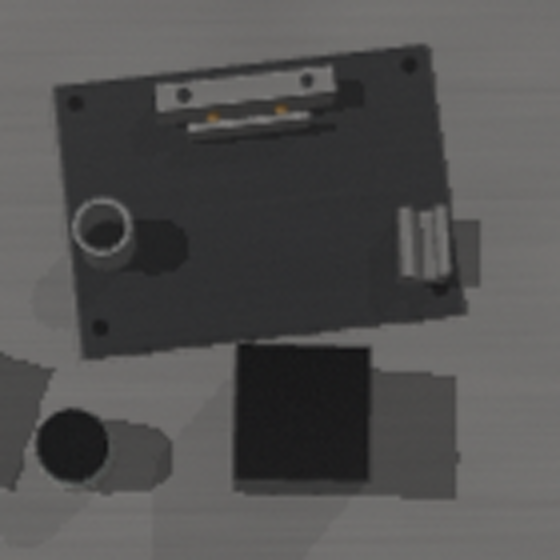

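The crop confirms the stub: a square black cap at crop (300,412), about 92 mm on a side at z=110 mm. The plate's near edge runs crop (85,358) to (466,313), and the fence and stop plate are at (246,88) and (250,122). Next I move to a look-down pose in front of it, then fit from the wrist view.

```bash
cat >> h.py <<'E'
def quat(yaw):
    q=(R.from_euler('z',yaw)*R.from_euler('y',np.pi)).as_quat(); return [q[3],q[0],q[1],q[2]]
E
python3 - <<'E'
from h import *
g=cv2.imread("pics/top0.png",0)
# top view fits
m=np.zeros_like(g); m[185:235,240:292]=(g[185:235,240:292]<42)
cs=max(cv2.findContours(m,cv2.RETR_EXTERNAL,cv2.CHAIN_APPROX_NONE)[0],key=cv2.contourArea)
b=ray(cv2.boxPoints(cv2.minAreaRect(cs)),"top",.11); print("stub",b,b.mean(0))
c=np.array([(55,88),(430,45),(466,313),(85,358)])/4+[190,105]-.375
p=ray(c,"top",.008); e=p[3]-p[2]; mid=(p[2]+p[3])/2; print("plate",p,np.linalg.norm(e),"mid",mid,"yaw",np.arctan2(-e[0],e[1]))
f=ray(np.array([(155,83),(333,65)])/4+[190,105]-.375,"top",.046); print("bar far top edge",f)
move_pose([.375,-.10,.22],quat(.1)); command_gripper(.5)
P=tool(); im=read_camera("wrist"); cv2.imwrite("pics/w1.png",im[:,:,::-1]); np.save("w1.npy",P)
print(P[:3,3],get_time(),get_ft_force(),get_grip_width())
E
```

```text
stub [[ 0.5284 -0.0639  0.11  ]
 [ 0.5273 -0.1503  0.11  ]
 [ 0.4381 -0.1483  0.11  ]
 [ 0.4393 -0.0628  0.11  ]] [ 0.4832 -0.1063  0.11  ]
plate [[ 0.739   0.0691  0.008 ]
 [ 0.769  -0.2103  0.008 ]
 [ 0.5659 -0.231   0.008 ]
 [ 0.5362  0.0469  0.008 ]] 0.27948003969621615 mid [ 0.5511 -0.0921  0.008 ] yaw 0.10628016425914814
bar far top edge [[ 0.7308 -0.0067  0.046 ]
 [ 0.7428 -0.1356  0.046 ]]
[ 0.375 -0.1    0.22 ] 3.525 [-0.1173 -0.1485  0.5324] 0.4970477681156251
```

View pics/w1.png

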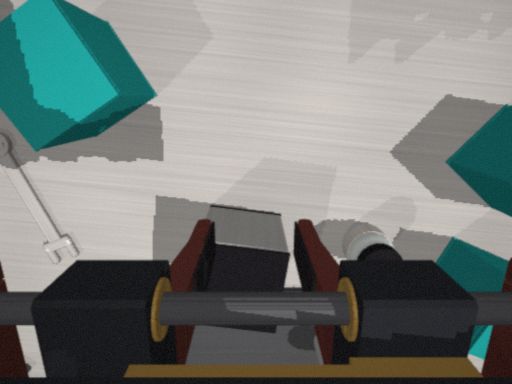

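The gripper hides most of the stub in the wrist view (near face at about (250,230), jar at (370,245)). The top-view fit already checks out: near edge 279.5 mm against 280, fence far edge at fixture x 187 against 186, gap about 20 mm, stub turned about -0.12 rad. Next is the square push with both fingers.

```bash
cat >> h.py <<'E'
YAW=.105; O=np.array([.5511,-.0921]); C,S=np.cos(YAW),np.sin(YAW); Q=quat(YAW)
def W(x,y,z): return [O[0]+C*x-S*y,O[1]+S*x+C*y,z]
def fix(p): d=np.asarray(p)[:2]-O; return np.array([C*d[0]+S*d[1],-S*d[0]+C*d[1],p[2]])
def fx():
    f=get_ft_force(); return np.array([C*f[0]+S*f[1],-S*f[0]+C*f[1],f[2]])
E
python3 - <<'E'
from h import *
move_pose(W(-.165,-.008,.2),Q); movel(W(-.165,-.008,.04),v=.15)
print(fix(get_tcp_pos()),fx(),get_time())
hit=movel(W(-.112,-.008,.04),v=.03,until_force=5); print(hit,fix(get_tcp_pos()),fx())
if not hit:
  for x in np.arange(-.110,-.092,.002):
    hit=movel(W(x,-.008,.04),v=.015,until_force=5); print(hit,fix(get_tcp_pos()),fx())
    if hit or fx()[0]<-5: break
wait(.4); print(fx(),get_time())
im=read_camera("top"); cv2.imwrite("pics/t2.png",cv2.resize(im[105:245,190:330],None,fx=4,fy=4,interpolation=cv2.INTER_CUBIC)[:,:,::-1])
im=read_camera("side"); cv2.imwrite("pics/s2.png",cv2.resize(im[130:270,170:370],None,fx=3,fy=3,interpolation=cv2.INTER_CUBIC)[:,:,::-1])
E
```

```text
[-0.1645 -0.0082  0.0406] [0.4234 0.3372 0.2227] 4.9917
False [-0.1122 -0.0079  0.04  ] [-1.6347  0.4532 -0.111 ]
False [-0.1096 -0.0081  0.0401] [-0.6632  0.418  -0.5891]
False [-0.1076 -0.0081  0.04  ] [-1.9108  0.4481 -0.5053]
False [-0.1057 -0.008   0.04  ] [-1.8589  0.6656 -0.531 ]
False [-0.1037 -0.008   0.04  ] [-1.2549  0.5148 -1.198 ]
False [-0.1018 -0.008   0.04  ] [-1.5458  0.6225  0.0816]
True [-0.1023 -0.0075  0.0395] [-0.7483 -0.3859  0.6524]
[0.0567 0.1303 0.4365] 8.9333
```

View pics/s2.png

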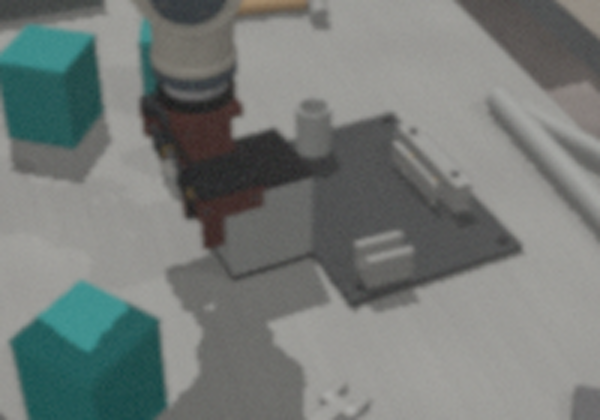

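The side view shows the stub upright with its foot at the plate's edge (crop (315,255)), and the force rose exactly where contact was predicted. I back off, rise, and check its squareness from the top.

Run:
```python
from h import *
movel(W(-.135,-.008,.04),v=.06); movel(W(-.185,-.008,.1),v=.2)
im=read_camera("top"); g=cv2.cvtColor(im,cv2.COLOR_RGB2GRAY)
cv2.imwrite("pics/t3.png",cv2.resize(im[105:245,190:330],None,fx=4,fy=4,interpolation=cv2.INTER_CUBIC)[:,:,::-1])
m=np.zeros_like(g); m[170:235,235:300]=(g[170:235,235:300]<42)
cs=max(cv2.findContours(m,cv2.RETR_EXTERNAL,cv2.CHAIN_APPROX_NONE)[0],key=cv2.contourArea)
b=ray(cv2.boxPoints(cv2.minAreaRect(cs)),"top",.11); print(np.array([fix(p) for p in b]),get_time(),fx(),fix(get_tcp_pos()))
```

```text
[[ 0.0003  0.0392  0.11  ]
 [ 0.0011 -0.0521  0.11  ]
 [-0.09   -0.0518  0.11  ]
 [-0.0905  0.0386  0.11  ]] 10.3083 [ 0.1672  0.3387 -0.3828] [-0.184  -0.0083  0.0998]
```

View pics/t3.png

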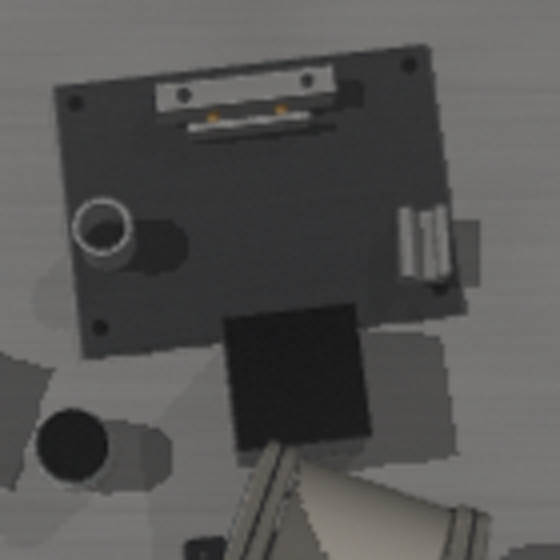

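The stub is square to the edge: far face at fixture x≈0.000, yaw within 0.01 rad, y≈-6.5 mm (cap at crop (297,378)). Next I push high, rising along an arc, until it drops.

Run:
```python
from h import *
movel(W(-.112,-.0065,.1),v=.1)
for x in np.arange(-.104,-.026,.006):
    z=.1+.02*(x+.104)/.07
    hit=movel(W(x,-.0065,z),v=.04,until_force=12); print(hit,fix(get_tcp_pos()),fx(),get_time())
    if hit: break
im=read_camera("side"); cv2.imwrite("pics/s4.png",cv2.resize(im[130:270,170:370],None,fx=3,fy=3,interpolation=cv2.INTER_CUBIC)[:,:,::-1])
```

```text
False [-0.1038 -0.0066  0.1001] [-0.448  -0.3595  0.1422] 11.5417
False [-0.099  -0.0062  0.1015] [-4.6395  0.2456  1.8029] 11.85
False [-0.0929 -0.0062  0.1032] [-4.9394 -0.0171  2.0612] 12.1583
False [-0.0867 -0.0063  0.1051] [-5.341   0.6723  1.8406] 12.4667
False [-0.0804 -0.0063  0.1069] [-3.9707 -0.5979  3.3319] 12.775
False [-0.0741 -0.0065  0.1086] [-4.7625 -0.0379  4.3331] 13.0833
False [-0.0679 -0.0065  0.1103] [-4.2959 -0.3863  3.0518] 13.3917
False [-0.0618 -0.0066  0.112 ] [-2.4277 -0.0835  2.5455] 13.7
False [-0.0557 -0.0066  0.1137] [-2.068   0.7274  1.4745] 14.0083
False [-0.0495 -0.0066  0.1155] [-1.8167 -1.0404  1.6296] 14.3167
False [-0.0435 -0.0065  0.1172] [-0.1311 -0.3065  0.9447] 14.625
False [-0.0375 -0.0065  0.1189] [-0.238   0.0251 -0.7126] 14.9333
False [-0.0315 -0.0065  0.1207] [ 0.2263 -0.1241 -0.0081] 15.2417
```

View pics/s4.png

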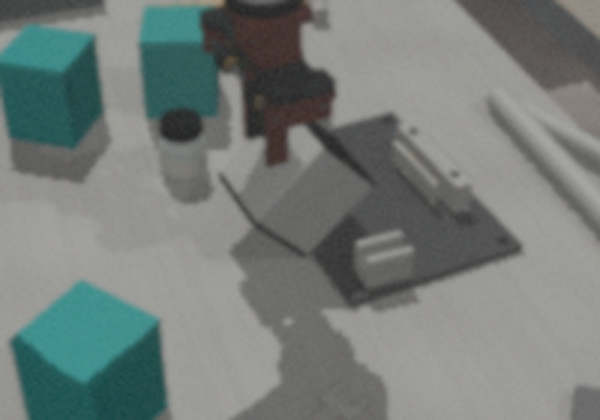

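The side view shows the stub tilted about 45–50° over the edge (foot cap at crop (265,225)), with force near zero, so it looks to be falling. I let it settle and look again.

Run:
```python
from h import *
wait(.4); a=read_camera("side")[130:270,170:310]; print(fx(),get_time())
if abs(fx()[0])<1.5:
    movel(W(-.11,-.0065,.15),v=.2); movel(W(-.185,-.0065,.15),v=.2)
b=read_camera("side")[130:270,170:310]; t=read_camera("top")[105:245,190:330]; print(fx(),get_time())
np.save("t5.npy",t)
cv2.imwrite("pics/c5.png",cv2.resize(np.hstack([b,t]),None,fx=2.8,fy=2.8,interpolation=cv2.INTER_CUBIC)[:,:,::-1])
```

```text
[-0.9127  0.2959 -0.4729] 15.7417
[-0.118  -0.1368 -0.4231] 16.9333
```

View pics/c5.png

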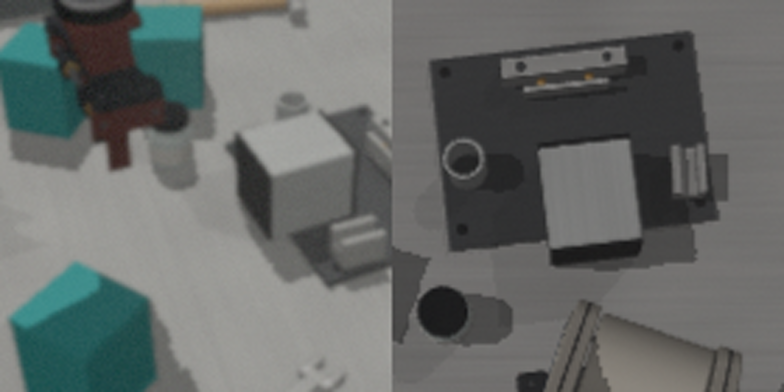

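The stub lies flat on the plate, overhanging the near edge a little (top face about (590,195), black foot cap at (597,250) in the right panel), and the other things are unmoved. I measure its pose and slide it along to the stop.

Run:
```python
from h import *
g=cv2.cvtColor(np.load("t5.npy"),cv2.COLOR_RGB2GRAY); m=np.zeros_like(g); m[48:92,50:92]=g[48:92,50:92]>85
cs=max(cv2.findContours(m,cv2.RETR_EXTERNAL,cv2.CHAIN_APPROX_NONE)[0],key=cv2.contourArea)
b=np.array([fix(p) for p in ray(cv2.boxPoints(cv2.minAreaRect(cs))+[190,105],"top",.1)]); y=b[:,1].mean(); print(b,y)
assert abs(y)<.03
movel(W(-.185,y,.042),v=.15); movel(W(-.06,y,.042),v=.12); print(fx())
n=0
for x in np.r_[-.04:.014:.009,.014:.045:.002]:
    hit=movel(W(x,y,.042),v=.03 if x<.014 else .012,until_force=6); print(hit,fix(get_tcp_pos()),fx(),get_time())
    if hit: break
wait(.3); print(fix(get_tcp_pos()),fx(),get_time())
```

```text
[[ 0.0748  0.0575  0.1   ]
 [ 0.0765 -0.0504  0.1   ]
 [-0.0293 -0.0506  0.1   ]
 [-0.0307  0.0561  0.1   ]] 0.0031555686115851706
[0.3237 0.5144 0.6945]
False [-0.0401  0.0032  0.0419] [-0.5049 -0.6836  0.208 ] 19.8167
False [-0.0304  0.0031  0.042 ] [-0.6442 -0.4482 -0.2703] 20.2667
False [-0.0212  0.003   0.0421] [ 0.0273 -0.1308 -0.5859] 20.7167
False [-0.0122  0.0031  0.0421] [ 0.2473 -0.2763  1.2399] 21.1667
False [-0.0032  0.003   0.0421] [ 0.6634  0.0596 -0.1954] 21.6167
False [0.0058 0.003  0.0421] [ 0.9604 -0.0194 -0.2559] 22.0667
False [0.0142 0.0032 0.0419] [-1.0298  0.1232 -1.5394] 22.9667
False [0.0163 0.0031 0.042 ] [-1.2664  0.6164 -0.9037] 23.2833
False [0.0183 0.0031 0.042 ] [-2.206  -0.0608 -0.731 ] 23.6
False [0.0203 0.0031 0.042 ] [-0.8215  0.0656 -0.7843] 23.9167
False [0.0222 0.0032 0.042 ] [-0.849   0.5488 -0.6082] 24.2333
False [0.0242 0.0032 0.042 ] [-1.6445  0.3449 -0.1301] 24.55
False [0.0263 0.0031 0.042 ] [-1.1081 -0.3753 -1.3134] 24.8667
False [0.0282 0.0031 0.042 ] [-0.9861 -0.1876 -0.8269] 25.1833
False [0.03   0.0032 0.042 ] [-2.6804 -0.4104 -0.1598] 25.5
True [0.0294 0.0034 0.0414] [0.2131 0.0561 0.4458] 25.7083
[0.0284 0.0036 0.0409] [-1.1038  0.9359  0.3878] 26.0083
```

Contact came at TCP x≈30 mm, so the stub's foot is at about 40 mm, inside the 32–44 mm range. Next I press in small steps to about 11 N, averaging the force readings, and hold.

```bash
cat >> h.py <<'E'
def favg(n=6):
    a=[]
    for _ in range(n): a.append(fx()[0]); wait(.02)
    return np.mean(a)
E
python3 - <<'E'
from h import *
y=.0032; x=.0285; f=favg(); print(f)
held=0; t0=get_time()
while get_time()-t0<14 and held<1.6:
    e=-f
    if e<9.5: x+=.0002 if e>4 else .0004
    elif e>13: x-=.0002
    t=get_time(); movel(W(x,y,.042),v=.01); f=favg(4)
    held=held+get_time()-t if 9<-f<13.5 else 0
    print(round(x,4),round(f,2),fix(get_tcp_pos())[0].round(4),round(get_time(),2))
    if -f>17: break
E
```

```text
-0.43154156857522613
0.0289 0.14 0.0289 26.47
0.0293 0.43 0.0293 26.78
0.0297 -0.79 0.0296 27.1
0.0301 -3.92 0.0296 27.42
0.0305 -5.86 0.0296 27.73
0.0307 -6.26 0.0295 28.05
0.0309 -6.64 0.0295 28.37
0.0311 -7.68 0.0295 28.68
0.0313 -8.06 0.0295 29.0
0.0315 -8.64 0.0295 29.32
0.0317 -9.31 0.0294 29.63
0.0319 -9.67 0.0294 29.95
0.0319 -9.96 0.0294 30.27
0.0319 -10.1 0.0294 30.58
0.0319 -9.89 0.0295 30.9
0.0319 -10.19 0.0294 31.22
```

It held steady at about 10 N for 1.6 s. I release gently, back off, and check the pose.

Run:
```python
from h import *
y=.0032
movel(W(.029,y,.042),v=.003); movel(W(.02,y,.042),v=.01); movel(W(-.04,y,.042),v=.06); movel(W(-.1,y,.15),v=.15); movel(W(-.185,y,.15),v=.15)
s=read_camera("side")[130:270,190:330]; t=read_camera("top")[105:245,190:330]; print(get_time(),fx())
g=cv2.cvtColor(t,cv2.COLOR_RGB2GRAY); print(g[55,40:100:2])
m=np.zeros_like(g); m[34:90,50:92]=g[34:90,50:92]>125; np.save("t6.npy",t)
c=max(cv2.findContours(m,cv2.RETR_EXTERNAL,cv2.CHAIN_APPROX_NONE)[0],key=cv2.contourArea)
b=np.array([fix(p) for p in ray(cv2.boxPoints(cv2.minAreaRect(c))+[190,105],"top",.1)]); print(b,b.mean(0))
cv2.imwrite("pics/c6.png",cv2.resize(np.hstack([s,t]),None,fx=2.8,fy=2.8,interpolation=cv2.INTER_CUBIC)[:,:,::-1])
```

```text
36.325 [-0.873  -0.0436  0.8394]
[ 36  36  49  50  50  50  89 121 123 121 121 122 121 120 122 122 119 119
 119 121 119 121 117  47  40  39  38  40  40  40]Traceback (most recent call last):
  File "<stdin>", line 7, in <module>
ValueError: max() iterable argument is empty
```

Run:
```python
from h import *
t=np.load("t6.npy"); g=cv2.cvtColor(t,cv2.COLOR_RGB2GRAY)
m=np.zeros_like(g); m[36:80,46:92]=g[36:80,46:92]>100; m=cv2.morphologyEx(m,cv2.MORPH_OPEN,np.ones((7,7),np.uint8))
c=max(cv2.findContours(m,cv2.RETR_EXTERNAL,cv2.CHAIN_APPROX_NONE)[0],key=cv2.contourArea)
b=np.array([fix(p) for p in ray(cv2.boxPoints(cv2.minAreaRect(c))+[190,105],"top",.1)]); print(b,b.mean(0))
s=read_camera("side")[130:270,190:330]
cv2.imwrite("pics/c6.png",cv2.resize(np.hstack([s,t]),None,fx=2.8,fy=2.8,interpolation=cv2.INTER_CUBIC)[:,:,::-1])
```

```text
[[ 0.1232  0.0358  0.1   ]
 [ 0.1126 -0.0548  0.1   ]
 [ 0.0399 -0.0456  0.1   ]
 [ 0.0505  0.0442  0.1   ]] [ 0.0815 -0.0051  0.1   ]
```

View pics/c6.png

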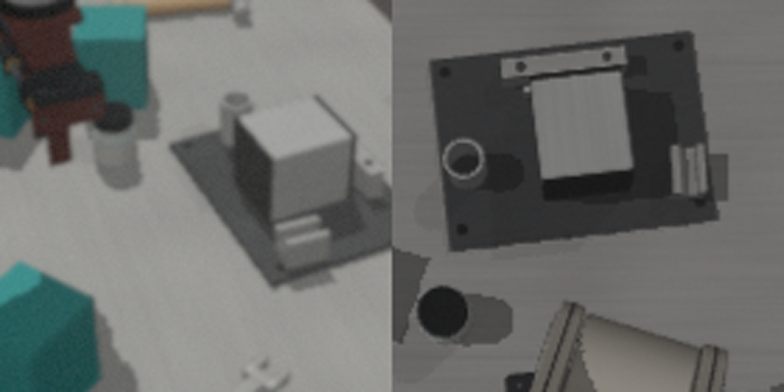

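The stub lies along fixture x against the stop plate. Its rear edge, (544,180) to (632,170) in the right panel, is parallel to the plate's edges. It is about 5 mm off the fence's middle, its foot is about 40 mm past the near edge, and the other things are in place. I hand it in.

```bash
python3 -c "
from station import *
print(get_time()); print(job_done())"
```

```text
36.375
the job is handed in; nothing more can be done
None
```

The job was handed in at 36.4 s: the stub was squared to the edge, tipped onto the plate, slid to the stop plate, pressed at about 10 N for 1.6 s and released, but I could not measure whether it still touches the stop plate after release.

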